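Sort the bench leftovers into the sample case and trays

ROBOT

A 6-joint arm with a two-finger parallel gripper is mounted at the origin on a cart in front of the work surface, level with it; the furniture and walls round the work are solid. World frame = base frame: x ahead of the robot, y to its left, z up, the work surface at z = 0. Lengths are in mm, angles in rad, forces in N, time in s.
With the tool pointing down it reaches from about 225 to 875 mm from the base axis. Payload 3.4 kg.
Tool frame: the origin (TCP) lies midway between the tips of the shut fingers; the grasp point (between the pads) lies 19 mm behind it; z points along the fingers, y is the line along which they close (so a half turn about z gives the same grasp; the last joint's range is limited). The gripper opens to 85 mm and grips with 20 to 120 N. Pads are 22 mm wide; open, the fingers measure 114 mm over their backs; the gripper's body (76 mm by 85 mm) begins 54 mm behind the grasp point. The pads swing forward as they close: fully open they stand 13 mm farther back than shut.
Start: joints at [-1.389, 0.276, 1.505, -0, 1.361, -0.121], TCP at [171.46, -548.875, 231.328] pointing down, gripper open.
Joint ranges: [-2.89, 2.89], [-0.75, 2.08], [0.22, 2.7], [-1.18, 4.32], [0.11, 2.71], [-2.7, 2.7]. Speed limits (rad/s): [2.57, 2.57, 3.14, 3.14, 3.14, 3.14].

INTERFACE

Orientations are given as a unit quaternion [w, x, y, z].
In Python, from station import bot gives the robot as it stands.
- The arm moves only by the tool servo_tool, never from a script. Its arguments are lists of equal length, an entry for each row: "translation": the shift along the tool's x, y, z in mm, a list of three; "twist": the turn about the tool's z in rad; "gripper": the opening, from 0 (shut) to 1 (fully open). In form: {"translation": [[dx, dy, dz], ...], "twist": [twist, ...], "gripper": [gripper, ...]}. A call has 1 to 20 rows; each row shifts and turns the commanded pose from where the row before left it, along the tool's axes as they then stand; what a row does not reach is not made up. A row lasts 1/8 s, in which the tool goes at most 62.5 mm and 10.7 degrees, less where a joint would pass 70% of its speed; a pose out of reach is approached as far as the arm can. A call is refused whole if a number of a shift passes 62.5 or a number of a turn 0.188, either way. A call with a gripper value outside its range is refused whole. The fingers move at their own pace and stop on an object; "grip_force" is the grip in N (left out, the last holds). Time passes only in rows, so rows that do not move let the fingers close. It gives the time, the measured TCP pose, the force, the opening and the grip force at its end, in the units of the state.
- bot.sense(): the state, without advancing time (a new reading comes with each control period).
- bot.grab_frame(name): name is "scene" or "top" or "wrist"; returns a dict with "image" (420x560x3 uint8, blue, green, red), "K" (3x3 intrinsics, pixels), "extrinsics" (4x4, takes a point from world to camera coordinates). Camera axes: x right, y down, z forward; pixel columns grow to the right and rows downward; lengths in mm; the calibration is good to about 2 mm. A picture is of the moment at which its call begins. There is no depth.
- bot.job_done(): hands the job in; it is judged then, once.
The state is a dict: "t": time; "qpos": joint angles; "joint_velocities": joint speeds; "tau": joint torques, N m; "tool_pos": TCP position; "tool_rot": TCP orientation; "contact_force": force on the tool from outside, world axes, zero at the start; "wrist_torque": the same for the moment, N m; "gripper_width": finger opening in mm; "finger_force": force on a finger pad.
Only numpy, scipy, OpenCV 4.12 (cv2) and the standard library are available. Lean on these libraries where they do the work, as an engineer would, in place of code of your own. Each camera call takes 0.05 s, during which the arm holds its last target. There are 200 camera calls.

TASK

Sort the loose things at the front of the bench: lift open the blue hinged case by its handle, lay both sample vials flat on its floor and shut the lid fully; put the red-brown rubber stopper into the square green tray, and lay the red marker flat in the long white pen tray. Leave the small glass beaker standing where it is.

Things in the scene. Friction and masses are not known exactly. Their poses are not given: they have to be found in the camera images.
- vial_a: a sample vial lying on the bench: clear tube with yellowish content and a white cap, 54 mm long and 13 mm thick (it does not roll). Origin at the centre of its underside; its y axis is its length, x across (grasp across x at the middle), z up at the start. It and the other vial are interchangeable.
- vial_b: a sample vial lying on the bench: clear tube with yellowish content and a white cap, 52 mm long and 13 mm thick (it does not roll). Origin at the centre of its underside; its y axis is its length, x across (grasp across x at the middle), z up at the start. It and the other vial are interchangeable.
- stopper: red-brown rubber stopper standing on its small end, 28 mm across and 24 mm high. Origin at the centre of its underside, z up at the start.
- marker: marker pen lying on the bench, white barrel and red cap, 135 mm long, 17 mm wide, 16 mm high. Origin below its middle on its underside; its y axis is its length, x across (grasp across x at the middle), z up at the start. The marker's y axis starts within 0.3 rad of the robot's left-right direction.
- beaker: bystander: small clear glass beaker standing upright among the loose things, 50 x 55 mm and 58 mm high; loose and light. Origin at the centre of its underside. To be left as it is.
- case: blue sample case with a hinged blue lid, fixed to the bench. Outside 115 mm (its x) x 150 mm (its y), 45 mm high without the lid; walls and floor 4 mm thick, one undivided space inside 107 x 142 mm. Origin at the centre of its underside, z up; its x axis points away from the robot (within 0.2 rad). The hinge line is parallel to its y axis, at x = +57.5 mm, z = 45.5 mm in its frame (the top of the rim farther from the robot).
- case_lid (a joint): angle of the case's lid in rad: 0 shut, growing as it is lifted up and back, about 1.57 upright, stop at 1.9. It starts ajar between 0.1 and 0.35. The lid is a plate 8 mm thick, 115 x 150 mm; its stiff hinge keeps it at any angle where it is left (about 1 to 3 N at the handle moves it).
- case_lid_handle (a point): middle of the steel bar handle on the lid: a round bar 11 mm thick, 75 mm long, parallel to the hinge (the case's y), on two posts 64 mm apart, 35 mm off the lid's upper face; 107 mm from the hinge line in the lid's plane, 43 mm above the lid's underside, 8 mm from its free edge. With jaws closing along the case's x the gripper can stay pointing down through the swing; the bar turns in the jaws.
- stopper_tray: square open green tray, fixed, 110 x 110 mm outside, 30 mm high, walls and floor 4 mm. Origin at the centre of its underside, z up.
- pen_tray: long open white tray for pens, fixed, 98 mm (its x) x 185 mm (its y) outside, 25 mm high, walls and floor 4 mm. Origin at the centre of its underside, z up; its y axis is its length and lies within 0.2 rad of the robot's left-right direction.
Things that resemble listed ones, but are neither listed nor needed, are in the scene too. There is more than one size of the case; the one meant has the size given above.

How it is judged (in metres and radians):
At the end, for the whole second after the job is handed in: Both vials lie flat on the case floor (origin under 13 mm above its underside), lid shut (below 0.06 rad); stopper inside the green tray (origin under 24 mm above its underside); marker flat in the pen tray (under 13 mm, within 45 mm in x, 30 mm in y of its centre); all at rest (x of vial_a in the frame of case between -0.054 and 0.054 m and y of vial_a in the frame of case between -0.071 and 0.071 m and z of vial_a in the frame of case between -0.005 and 0.013 m and x of vial_b in the frame of case between -0.054 and 0.054 m and y of vial_b in the frame of case between -0.071 and 0.071 m and z of vial_b in the frame of case between -0.005 and 0.013 m and value of joint case_lid below 0.06 rad and x of stopper in the frame of stopper_tray between -0.051 and 0.051 m and y of stopper in the frame of stopper_tray between -0.051 and 0.051 m and z of stopper in the frame of stopper_tray between -0.005 and 0.024 m and x of marker in the frame of pen_tray between -0.045 and 0.045 m and y of marker in the frame of pen_tray between -0.03 and 0.03 m and z of marker in the frame of pen_tray between -0.005 and 0.013 m and linear speed of each of vial_a, vial_b, stopper, marker below 0.02 m/s); the robot touches nothing.
It fails at once if the small beaker is shifted by more than 30 mm or tipped by more than 0.35 rad (distance of beaker from where it was at the start of the episode above 0.03 m or angle between beaker's own z axis and vertical above 0.35 rad).
It also fails if it takes over 122 s, if anything falls off the work surface, if the arm or the gripper's body presses on something with over 40 N, if the wrist force passes 120 N, or if a joint passes its speed limit or range.

## Working session

There is one attempt and no reset: what is moved stays moved. The work goes in short steps, Python scripts to look and compute and a tool call to move; the robot and the scene stay as the last step left them, time stands still between calls to the robot, and variables do not carry over. Pictures are saved under pics/ and viewed, at most 14 in all, crops included, and the job is handed in when it is done.

Besides the shell and the picture viewer there is one more tool, called after ">>>" by a JSON object that holds its "name" and its "arguments". servo_tool: Moves the arm, as the interface text tells. Its arguments: {"type":"object","properties":{"translation":{"type":"array","items":{"type":"array","items":{"type":"number"}}},"twist":{"type":"array","items":{"type":"number"}},"gripper":{"type":"array","items":{"type":"number"}},"grip_force":{"type":"number"}},"required":["translation","twist","gripper"]}

```bash
ls; mkdir -p pics; python3 - <<'E'
from station import bot
import cv2,numpy as np
s=bot.sense();print(s['t'],s['tool_pos'],s['tool_rot'],s['gripper_width'])
for n in("top","scene"):
    f=bot.grab_frame(n);cv2.imwrite(f"pics/{n}0.png",f["image"]);np.savez(f"{n}0.npz",**f);print(n,f["K"].round(1).tolist(),f["extrinsics"].round(3).tolist())
E
```

```text
pics
0.0 [ 171.36498456 -548.32650054  230.4584726 ] [-8.91080591e-04  9.88558341e-01  1.50836372e-01 -2.59881451e-05] 85.49138141834506
top [[457.6, 0.0, 274.1], [0.0, 457.6, 216.2], [0.0, 0.0, 1.0]] [[-0.086, -0.996, 0.001, 35.948], [-0.975, 0.084, -0.208, 589.751], [0.207, -0.019, -0.978, 1289.509], [0.0, 0.0, 0.0, 1.0]]
scene [[491.0, 0.0, 278.4], [0.0, 491.0, 210.3], [0.0, 0.0, 1.0]] [[-0.582, -0.813, 0.008, 344.282], [-0.562, 0.395, -0.727, 403.146], [0.588, -0.427, -0.687, 901.576], [0.0, 0.0, 0.0, 1.0]]
```

View pics/top0.png

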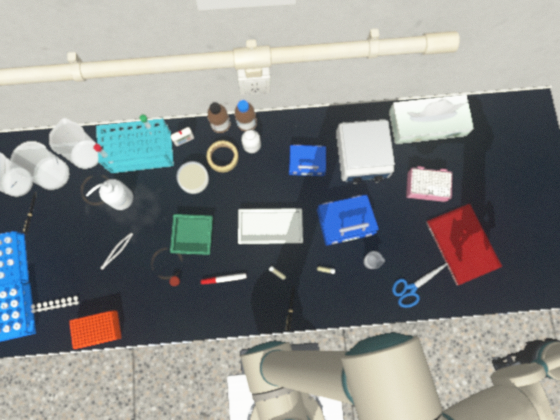

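View pics/scene0.png

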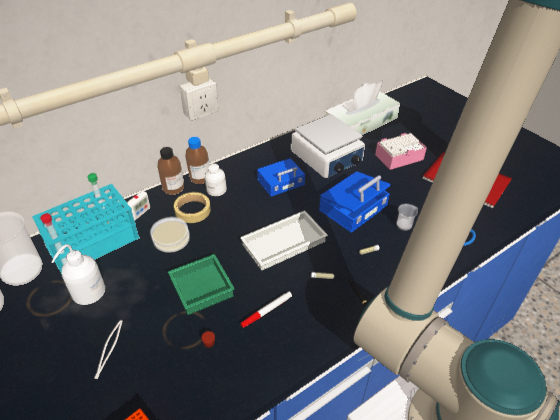

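Top view: the blue cases are at (348,220), large, and (308,160), small. The vials are at (277,272) and (326,270); the rack tubes at (100,150) and (143,118) aren't vials. The stopper is at (174,282), and the brown bottles at (217,115) and (245,113) aren't stoppers. Marker (223,279), pen tray (270,226), green tray (191,235), beaker (374,260). I choose the large case, with a check in one close crop.

```bash
cat > h.py <<'E'
import cv2,numpy as np
def ray(f,px,z):
    E=f["extrinsics"];R=E[:3,:3];t=E[:3,3];c=-R.T@t
    d=R.T@np.linalg.inv(f["K"])@np.array([px[0],px[1],1.]);return (c+d*(z-c[2])/d[2])
def proj(f,p):
    E=f["extrinsics"];q=f["K"]@(E[:3,:3]@np.array(p,float)+E[:3,3]);return q[:2]/q[2]
def tri(f,a,g,b):
    A=[];B=[]
    for F,p in((f,a),(g,b)):
        R=F["extrinsics"][:3,:3];c=-R.T@F["extrinsics"][:3,3];d=R.T@np.linalg.inv(F["K"])@np.array([p[0],p[1],1.]);d/=np.linalg.norm(d)
        P=np.eye(3)-np.outer(d,d);A.append(P);B.append(P@c)
    return np.linalg.solve(sum(A),sum(B))
def blobs(f,mask,z,roi=None,amin=20,h=0):
    """contours -> centroid world, min-area rect corners in world plane z"""
    if roi: m=np.zeros_like(mask);x0,y0,x1,y1=roi;m[y0:y1,x0:x1]=mask[y0:y1,x0:x1];mask=m
    for c in cv2.findContours(mask,cv2.RETR_EXTERNAL,cv2.CHAIN_APPROX_NONE)[0]:
        if cv2.contourArea(c)<amin: continue
        w=np.array([ray(f,p[0],z)[:2] for p in c],np.float32)
        r=cv2.minAreaRect(w);b=cv2.boxPoints(r);e0=b[1]-b[0];e1=b[2]-b[1];L=e0 if np.linalg.norm(e0)>np.linalg.norm(e1) else e1
        a=np.arctan2(L[1],L[0]);a=(a+np.pi)%np.pi
        print("px",c.reshape(-1,2).mean(0).round(),"ctr",np.round(r[0],1),"size",np.round(r[1],1),"long-axis ang",round(a,3))
E
python3 - <<'E'
from h import *
f=dict(np.load("top0.npz"));im=f["image"];hsv=cv2.cvtColor(im,cv2.COLOR_BGR2HSV)
R=lambda lo,hi:cv2.inRange(hsv,lo,hi)
print("green");blobs(f,R((60,80,40),(85,255,255)),30,(160,200,225,265))
print("white");blobs(f,R((0,0,110),(179,110,255)),25,(230,200,310,250),200)
print("vial");blobs(f,R((0,0,90),(179,150,255)),8,(262,258,340,285),10)
print("marker");m=R((0,0,120),(179,110,255))|R((0,120,90),(8,255,255))|R((172,120,90),(179,255,255));blobs(f,m,10,(195,262,255,295),10)
print("stopper");blobs(f,R((0,90,50),(14,255,255))|R((170,90,50),(179,255,255)),20,(160,268,188,295),10)
print("beaker");blobs(f,R((0,0,70),(179,120,255)),30,(355,243,392,275),10)
print("blue");blobs(f,R((105,120,60),(130,255,255)),45,(310,190,385,250),100)
g=dict(np.load("scene0.npz"))["image"]
a=cv2.resize(im[185:300,155:395],None,fx=3.2,fy=3.2,interpolation=2)
b=cv2.resize(g[160:240,310:395],None,fx=2.7,fy=2.7,interpolation=2)
c=np.zeros((a.shape[0]+b.shape[0],a.shape[1],3),np.uint8);c[:a.shape[0]]=a;c[a.shape[0]:,:b.shape[1]]=b;c[a.shape[0]:,300:300+b.shape[1]]=cv2.resize(im[180:260,310:395],None,fx=2.7,fy=2.7,interpolation=2);cv2.imwrite("pics/crop0.png",c);print(c.shape)
E
```

```text
green
px [191. 234.] ctr [565.6 237.2] size [124.  123.8] long-axis ang 1.446
white
px [270. 226.] ctr [570.    0.6] size [196.4 110.7] long-axis ang 1.485
vial
px [326. 270.] ctr [ 424.4 -156.7] size [55.3 18.3] long-axis ang 1.332
px [277. 273.] ctr [429.4  -9.1] size [58.8 15.9] long-axis ang 0.875
marker
px [223. 279.] ctr [424.9 152.1] size [ 18.7 138.3] long-axis ang 1.617
stopper
px [174. 281.] ctr [431.2 295.9] size [30.  26.4] long-axis ang 1.485
beaker
px [373. 260.] ctr [ 439.3 -297. ] size [55.4 64.4] long-axis ang 2.246
blue
px [347. 220.] ctr [ 567.  -232.2] size [130.8 170.6] long-axis ang 1.709
(584, 768, 3)
```

View pics/crop0.png

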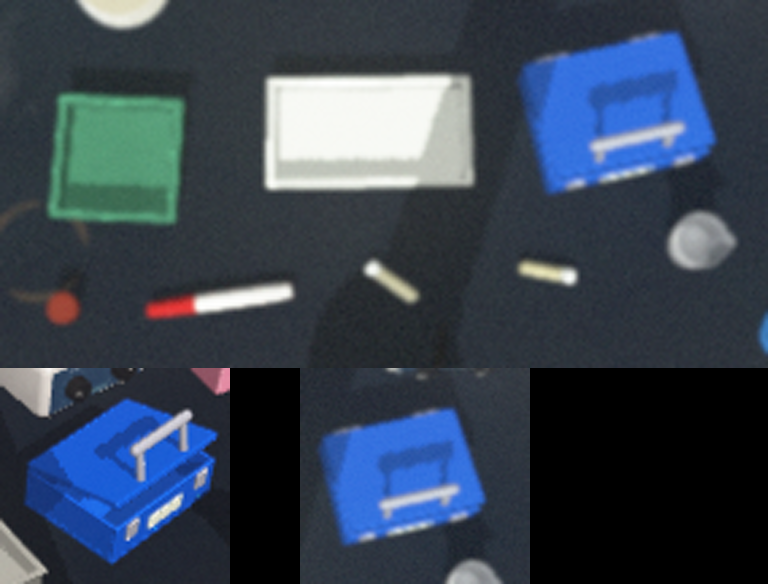

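The crop confirms the choice: the large case has a steel handle running from (342,231) to (368,225) in the top view, with the beaker just in front of it. The two vials, marker, stopper and trays are also as listed. Next I work out the handle position and the moves.

```bash
cat >> h.py <<'E'
def yaw(q): return 2*np.arctan2(q[2],q[1])
def go(s,p,psi=None):
    """tool-axis shift (mm) and twist from state s to world p, yaw psi"""
    y=yaw(s["tool_rot"]);d=np.array(p,float)-s["tool_pos"]
    tw=0 if psi is None else -((psi-y+np.pi/2)%np.pi-np.pi/2)
    return np.round([np.cos(y)*d[0]+np.sin(y)*d[1],np.sin(y)*d[0]-np.cos(y)*d[1],-d[2]],1),round(tw,3),round(y,3)
E
python3 - <<'E'
from h import *
from station import bot
f=dict(np.load("top0.npz"));g=dict(np.load("scene0.npz"))
a=tri(f,(341.9,230.9),g,(361.9,190));b=tri(f,(368.1,224.7),g,(379.6,177.4));m=(a+b)/2
print(a,b,m,np.linalg.norm(a-b)); d=a-b;ang=np.arctan2(d[1],d[0]);print("case y ang",ang)
th=np.arcsin((m[2]-45.5)/115.3)-.382;cx=np.array([np.cos(ang-np.pi/2),np.sin(ang-np.pi/2)])
print("theta",th);h=m[:2]+115.3*np.cos(th+.382)*cx;print("hinge",h,"case ctr",h-57.5*cx)
s=bot.sense();print(go(s,[m[0],m[1],230],ang))
E
```

```text
[ 520.78009028 -201.64195119  111.68058417] [ 534.02855763 -277.89180384  106.70734208] [ 527.40432396 -239.76687752  109.19396313] 77.55188619954781
case y ang 1.7428295860485177
theta 0.20326398994093886
hinge [ 622.09580854 -223.3141632 ] case ctr [ 565.44458109 -233.15735517]
(array([ 431.8, -188.4,    0.5]), np.float64(-1.44), np.float64(0.303))
```

>>> {"name": "servo_tool", "arguments": {"translation": [[43,-19,0],[43,-19,0],[43,-19,0],[43,-19,0],[43,-19,0],[43,-19,0],[43,-19,0],[43,-19,0],[43,-19,0],[43,-19,0],[0,0,0],[0,0,0],[0,0,0],[0,0,0],[0,0,0],[0,0,0],[0,0,0],[0,0,0],[0,0,0]], "twist": [0,0,0,0,0,0,0,0,0,0,-0.18,-0.18,-0.18,-0.18,-0.18,-0.18,-0.18,-0.16,0], "gripper": [1,1,1,1,1,1,1,1,1,1,1,1,1,1,1,1,1,1,1]}}

```text
t: 2.48
tool_pos: [525.0, -239.1, 230.8]
tool_rot: [-0.0, 0.652, 0.758, -0.0]
contact_force: [0.4, -0.1, 0.4]
gripper_width: 85.6
finger_force: 0.0
```

```bash
python3 - <<'E'
from h import *
from station import bot
f=bot.grab_frame("wrist");cv2.imwrite("pics/w1.png",f["image"]);s=bot.sense();np.savez("w1.npz",**f)
print(s['t'],s['tool_pos'],yaw(s['tool_rot']),s['contact_force'],proj(f,[527.4,-239.8,109.2]),go(s,[527.4,-239.8,90],1.73))
E
```

```text
2.525 [ 525.04712045 -239.1530516   230.92842792] 1.7200424683837998 [-0.27134644 -0.81406322  0.01964131] [282.71337772 204.12022759] (array([ -1. ,   2.2, 140.9]), np.float64(-0.01), np.float64(1.72))
```

View pics/w1.png

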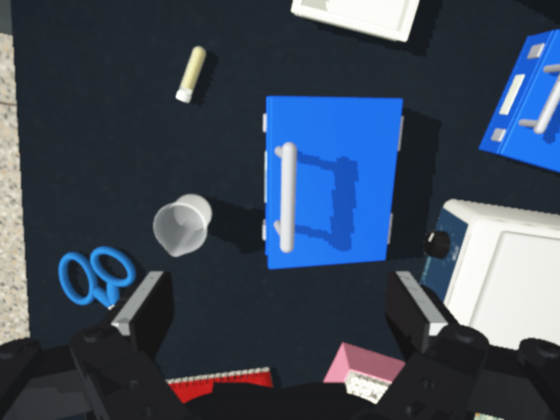

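The wrist view shows the handle running (290,142)–(287,252) with its middle at (288,197), about 2 mm from my estimate. The beaker is clear at (182,224). I descend and grip.

>>> {"name": "servo_tool", "arguments": {"translation": [[1,2,35],[1,2,35],[0,0,35],[0,0,20],[0,0,15],[0,0,0],[0,0,0],[0,0,0],[0,0,0],[0,0,0]], "twist": [0,0,0,0,0,0,0,0,0,0], "gripper": [1,1,1,1,1,0.5,0,0,0,0], "grip_force": 50}}

```text
t: 3.78
tool_pos: [530.1, -236.9, 92.0]
tool_rot: [0.001, 0.652, 0.758, 0.001]
contact_force: [2.9, 0.3, 0.3]
gripper_width: 9.5
finger_force: 48.7
```

```bash
python3 - <<'E'
from h import *
from station import bot
s=bot.sense();print(s['t'],s['tool_pos'],yaw(s['tool_rot']),s['contact_force'],s['gripper_width'],s['finger_force'])
# swing: grasp point = TCP z+19. theta from 0.203 to 1.62
th0=.203;t=np.linspace(th0,1.65,19);r=115.3
P=np.c_[-r*np.cos(t+.382),r*np.sin(t+.382)]
print([[0,round(a,1),round(-b,1)] for a,b in np.diff(P,axis=0)])
E
```

```text
3.775 [ 530.14891492 -236.86655393   91.97252275] 1.7219174671721058 [2.87575615 0.3167508  0.25291395] 9.468209252276822 48.654552698135376
[[0, np.float64(5.4), np.float64(-7.5)], [0, np.float64(6.0), np.float64(-7.1)], [0, np.float64(6.6), np.float64(-6.5)], [0, np.float64(7.1), np.float64(-6.0)], [0, np.float64(7.5), np.float64(-5.4)], [0, np.float64(7.9), np.float64(-4.8)], [0, np.float64(8.3), np.float64(-4.1)], [0, np.float64(8.6), np.float64(-3.5)], [0, np.float64(8.8), np.float64(-2.8)], [0, np.float64(9.0), np.float64(-2.0)], [0, np.float64(9.2), np.float64(-1.3)], [0, np.float64(9.2), np.float64(-0.6)], [0, np.float64(9.3), np.float64(0.2)], [0, np.float64(9.2), np.float64(0.9)], [0, np.float64(9.1), np.float64(1.7)], [0, np.float64(9.0), np.float64(2.4)], [0, np.float64(8.7), np.float64(3.1)], [0, np.float64(8.5), np.float64(3.8)]]
```

>>> {"name": "servo_tool", "arguments": {"translation": [[0,5.4,-7.5],[0,6,-7],[0,6.6,-6.5],[0,7,-6],[0,7.5,-5.4],[0,7.9,-4.8],[0,8.3,-4],[0,0,0]], "twist": [0,0,0,0,0,0,0,0], "gripper": [0,0,0,0,0,0,0,0]}}

```text
t: 4.78
tool_pos: [575.7, -230.7, 135.2]
tool_rot: [0.0, 0.651, 0.759, -0.002]
contact_force: [-5.8, -3.7, 8.5]
gripper_width: 9.1
finger_force: 49.2
```

>>> {"name": "servo_tool", "arguments": {"translation": [[0,8.6,-3.5],[0,8.8,-2.8],[0,9,-2],[0,9.2,-1.3],[0,9.2,-0.6],[0,9.3,0.2],[0,9.2,0.9],[0,9.1,1.7],[0,9,2.4],[0,8.7,3],[0,8.5,3.8],[0,0,0]], "twist": [0,0,0,0,0,0,0,0,0,0,0,0], "gripper": [0,0,0,0,0,0,0,0,0,0,0,0]}}

```text
t: 6.28
tool_pos: [676.2, -216.6, 132.7]
tool_rot: [0.003, 0.651, 0.759, -0.001]
contact_force: [0.8, -6.3, 2.1]
gripper_width: 9.3
finger_force: 52.8
```

>>> {"name": "servo_tool", "arguments": {"translation": [[0,0,0],[0,0,0],[0,0,0],[0,0,-30],[0,0,-40],[0,0,-30],[0,-50,0],[0,-50,0],[0,0,0]], "twist": [0,0,0,0,0,0,0,0,0], "gripper": [0.3,0.3,0.3,0.3,0.3,0.3,0.5,1,1]}}

```text
t: 7.4
tool_pos: [572.0, -229.0, 231.1]
tool_rot: [-0.001, 0.652, 0.758, -0.0]
contact_force: [1.2, -0.5, -0.0]
gripper_width: 77.1
finger_force: 0.0
```

```bash
python3 - <<'E'
from h import *
from station import bot
s=bot.sense();print(s['t'],s['tool_pos'],yaw(s['tool_rot']),s['contact_force'],s['gripper_width'])
f=bot.grab_frame("scene");cv2.imwrite("pics/s2.png",cv2.resize(f["image"][100:320,180:480],None,fx=2.5,fy=2.5))
print(go(s,[424,-157,150],1.332))
E
```

```text
7.4 [ 572.00020055 -229.03582431  231.05745657] 1.7210659744003258 [ 1.16475964 -0.50410996 -0.01953011] 77.13903088745693
(array([  93.4, -135.5,   81.1]), np.float64(0.389), np.float64(1.721))
```

View pics/s2.png

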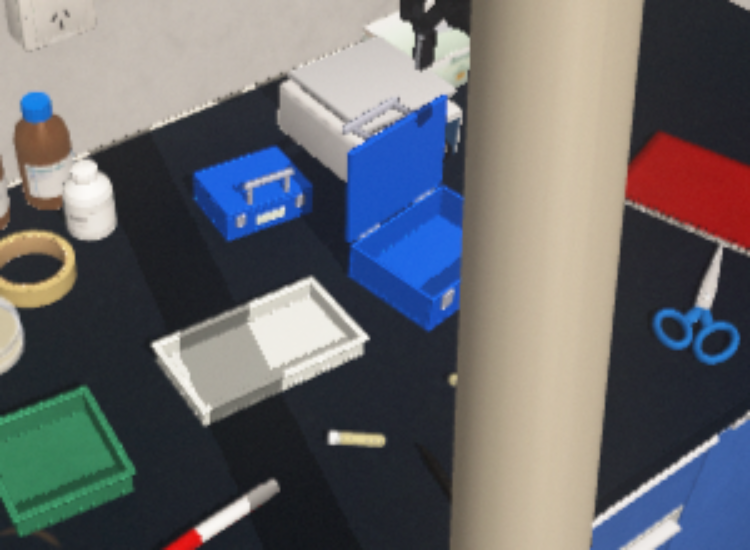

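The lid stands open and upright (scene crop (398,170)) and the case interior is clear. Next, the vial near the beaker.

>>> {"name": "servo_tool", "arguments": {"translation": [[23,-34,0],[23,-34,0],[23,-34,0],[23,-34,0],[0,0,30],[0,0,40],[0,0,0],[0,0,0]], "twist": [0,0,0,0,0.18,0.18,0.03,0], "gripper": [1,1,1,1,1,1,1,1]}}

```text
t: 8.45
tool_pos: [428.9, -159.7, 161.8]
tool_rot: [0.001, 0.785, 0.619, 0.0]
contact_force: [0.5, -0.5, 0.2]
gripper_width: 85.6
finger_force: 0.0
```

```bash
cat >> h.py <<'E'
def look(name,zs,ang0,xy0,bright=((0,0,90),(179,170,255))):
    from station import bot
    f=bot.grab_frame("wrist");s=bot.sense();cv2.imwrite(f"pics/{name}.png",f["image"])
    u=proj(f,[*xy0,zs]).round().astype(int);print("t",s["t"],"pos",s["tool_pos"].round(1),"expected px",u)
    m=cv2.inRange(cv2.cvtColor(f["image"],cv2.COLOR_BGR2HSV),*bright)
    x0,y0=np.maximum(u-90,0);blobs(f,m,zs,(x0,y0,min(u[0]+90,560),min(u[1]+90,300)),60)
    return f,s
E
python3 - <<'E'
from h import *
f,s=look("w2",7,0,(424,-157))
print(go(s,[424,-157,7],1.332))
E
```

```text
t 8.5 pos [ 429.1 -159.9  162.1] expected px [273 190]
px [276. 187.] ctr [ 426.3 -155.2] size [54.7 13.9] long-axis ang 1.311
(array([  1.6,  -5.6, 155.1]), np.float64(0.003), np.float64(1.335))
```

View pics/w2.png

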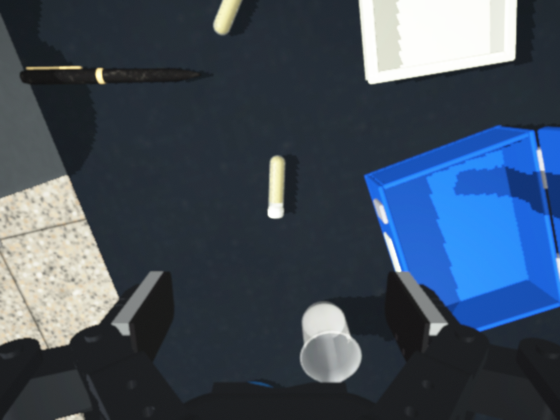

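The vial is at (276,187), world (426,-155). The beaker is at (330,340), well clear of the fingers.

>>> {"name": "servo_tool", "arguments": {"translation": [[4,-4,40],[0,0,40],[0,0,40],[0,0,28],[0,0,10],[0,0,0],[0,0,0],[0,0,0],[0,0,0],[0,0,0],[0,0,-40],[0,0,-40],[0,0,-40],[0,0,-25],[0,0,0]], "twist": [0.024,0,0,0,0,0,0,0,0,0,0,0,0,0,0], "gripper": [0.6,0.6,0.6,0.6,0.6,0.3,0,0,0,0,0,0,0,0,0], "grip_force": 30}}

```text
t: 10.38
tool_pos: [425.6, -155.0, 149.8]
tool_rot: [0.003, 0.793, 0.609, 0.001]
contact_force: [-0.2, 0.2, -0.3]
gripper_width: 10.8
finger_force: 31.3
```

```bash
cat >> h.py <<'E'
A=1.725;CX=np.array([np.cos(A-np.pi/2),np.sin(A-np.pi/2)]);CY=np.array([np.cos(A),np.sin(A)])
HN=np.array([530.1,-236.9])+115.3*np.cos(.585)*CX;CC=HN-57.5*CX
E
python3 - <<'E'
from h import *
from station import bot
s=bot.sense();print(s['tool_pos'],s['gripper_width'],s['finger_force'],CC)
f=bot.grab_frame("wrist");cv2.imwrite("pics/w3.png",f["image"])
p=CC-12*CX+34*CY;print(p,go(s,[*p,150],A))
E
```

```text
[ 425.61471495 -155.04670319  149.83430973] 10.803711364484055 31.348843574523926 [ 568.26866145 -230.96715221]
[ 551.1888804 -199.2137102] (array([-10.2, 132.7,  -0.2]), np.float64(-0.416), np.float64(1.309))
```

>>> {"name": "servo_tool", "arguments": {"translation": [[-2.5,33,0],[-2.5,33,0],[-2.5,33,0],[-2.5,33,0],[0,0,0],[0,0,0],[0,0,30],[0,0,30],[0,0,30],[0,0,25],[0,0,15],[0,0,10],[0,0,0]], "twist": [0,0,0,0,-0.18,-0.18,-0.056,0,0,0,0,0,0], "gripper": [0,0,0,0,0,0,0,0,0,0,0,0,0]}}

```text
t: 12.05
tool_pos: [549.2, -198.2, 7.3]
tool_rot: [-0.0, 0.651, 0.759, -0.0]
contact_force: [-0.0, -0.8, -0.3]
gripper_width: 10.8
finger_force: 33.5
```

>>> {"name": "servo_tool", "arguments": {"translation": [[0,0,0],[0,0,0],[0,0,-30],[0,0,-40],[0,0,-40],[0,0,-40],[41,-18,0],[41,-18,0],[41,-18,0],[41,-18,0],[41,-18,0],[0,0,0],[0,0,0],[0,0,0],[0,0,0],[0,0,0],[0,0,0]], "twist": [0,0,0,0,0,0,0,0,0,0,0,0.17,0.17,0.17,0.17,0.17,0], "gripper": [0.35,0.35,0.35,0.35,0.35,0.6,0.6,0.6,0.6,0.6,0.6,0.6,0.6,0.6,0.6,0.6,0.6]}}

```text
t: 14.18
tool_pos: [428.8, -9.5, 158.0]
tool_rot: [0.0, 0.905, 0.424, 0.0]
contact_force: [0.0, 0.0, -0.3]
gripper_width: 51.4
finger_force: 0.0
```

```bash
python3 - <<'E'
from h import *
f,s=look("w4",7,0,(429.4,-9.1))
print(go(s,[429.4,-9.1,4],.875))
E
```

```text
t 14.225 pos [428.8  -9.5 157.9] expected px [281 192]
px [357. 271.] ctr [ 434.8 -109.4] size [25.9  9.2] long-axis ang 1.35
px [201. 271.] ctr [327.6 -20.3] size [25.9  9.6] long-axis ang 0.397
px [281. 189.] ctr [429.8  -9.2] size [55.9 13.9] long-axis ang 0.872
px [367. 109.] ctr [521.2  -1.3] size [15.1  8.6] long-axis ang 0.95
(array([  0.6,   0.2, 153.9]), np.float64(0.003), np.float64(0.878))
```

>>> {"name": "servo_tool", "arguments": {"translation": [[0.5,0.5,40],[0,0,40],[0,0,40],[0,0,24],[0,0,10],[0,0,0],[0,0,0],[0,0,0],[0,0,0],[0,0,-40],[0,0,-40],[0,0,-40],[0,0,-25],[0,0,0],[0,0,0],[0,0,0],[0,0,0],[0,0,0],[0,0,0]], "twist": [0,0,0,0,0,0,0,0,0,0,0,0,0,-0.17,-0.17,-0.17,-0.17,-0.167,0], "gripper": [0.6,0.6,0.6,0.6,0.6,0.3,0,0,0,0,0,0,0,0,0,0,0,0,0]}}

```text
t: 16.6
tool_pos: [429.3, -9.4, 148.8]
tool_rot: [0.0, 0.652, 0.758, -0.0]
contact_force: [-0.4, 0.6, 0.1]
gripper_width: 10.7
finger_force: 31.5
```

```bash
python3 - <<'E'
from h import *
from station import bot
s=bot.sense();print(s['tool_pos'],s['gripper_width'],s['finger_force'])
p=CC-12*CX-34*CY;print(p,go(s,[*p,8],A))
E
```

```text
[429.30489991  -9.36016914 148.77010532] 10.740770294698725 31.4634507894516
[ 561.63322279 -266.4068327 ] (array([-273.9,   92.7,  140.8]), np.float64(-0.005), np.float64(1.72))
```

>>> {"name": "servo_tool", "arguments": {"translation": [[-34.3,11.6,0],[-34.3,11.6,0],[-34.3,11.6,0],[-34.3,11.6,0],[-34.3,11.6,0],[-34.3,11.6,0],[-34.3,11.6,0],[-34.3,11.6,0],[0,0,0],[0,0,40],[0,0,40],[0,0,35],[0,0,16],[0,0,10],[0,0,0]], "twist": [0,0,0,0,0,0,0,0,0,0,0,0,0,0,0], "gripper": [0,0,0,0,0,0,0,0,0,0,0,0,0,0,0]}}

```text
t: 18.48
tool_pos: [563.2, -266.9, 8.6]
tool_rot: [0.001, 0.652, 0.758, 0.0]
contact_force: [0.8, 0.6, -0.3]
gripper_width: 10.9
finger_force: 33.0
```

Release, rise and look.

>>> {"name": "servo_tool", "arguments": {"translation": [[0,0,0],[0,0,0],[0,0,-30],[0,0,-50],[0,0,-50],[0,0,-50],[0,0,-50],[0,0,0]], "twist": [0,0,0,0,0,0,0,0], "gripper": [0.35,0.35,0.35,0.35,0.35,0.35,0.35,0.35]}}

```text
t: 19.48
tool_pos: [564.9, -268.0, 243.3]
tool_rot: [0.005, 0.652, 0.758, 0.001]
contact_force: [0.3, 1.0, -0.1]
gripper_width: 29.7
finger_force: 0.0
```

```bash
python3 - <<'E'
from h import *
from station import bot
f=bot.grab_frame("wrist");s=bot.sense();cv2.imwrite("pics/w5.png",f["image"]);np.savez("w5.npz",**f)
print(s['t'],s['tool_pos'],yaw(s['tool_rot']))
h=np.array([676.2,-216.6]);print("proj handle",proj(f,[*h,151.7]));print(go(s,[*h,132.7],1.721))
E
```

```text
19.525 [ 563.4917995  -267.22810415  240.40777459] 1.7216865557496397
proj handle [458.3192785  163.94024556]
(array([ 33.1, 119. , 107.7]), np.float64(0.001), np.float64(1.722))
```

View pics/w5.png

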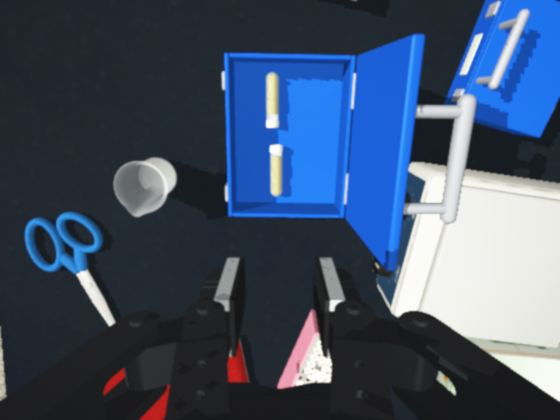

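Both vials lie flat in the case at (272,100) and (277,170), and the handle is where expected at (460,158). I grip it and swing the lid shut.

>>> {"name": "servo_tool", "arguments": {"translation": [[11,40,0],[11,40,0],[12,39,0],[0,0,0],[0,0,40],[0,0,40],[0,0,28],[0,0,0],[0,0,0],[0,0,0],[0,0,0]], "twist": [0,0,0,0,0,0,0,0,0,0,0], "gripper": [0.33,0.33,0.33,0.33,0.33,0.33,0.33,0,0,0,0], "grip_force": 50}}

```text
t: 20.9
tool_pos: [671.1, -214.7, 126.6]
tool_rot: [-0.004, 0.652, 0.758, -0.002]
contact_force: [-5.8, -0.1, -17.8]
gripper_width: 9.5
finger_force: 48.4
```

```bash
python3 - <<'E'
from h import *
from station import bot
f=bot.grab_frame("wrist");s=bot.sense();cv2.imwrite("pics/w6.png",f["image"])
print(s['t'],s['tool_pos'],yaw(s['tool_rot']),s['contact_force'],s['wrist_torque'],s['gripper_width'])
E
```

```text
20.95 [ 671.17127375 -214.77501253  126.62367654] 1.7212963000478927 [ -5.81997738  -0.6806864  -17.13121972] [-0.0246402   0.69759687 -0.16739848] 8.998002298569547
```

View pics/w6.png

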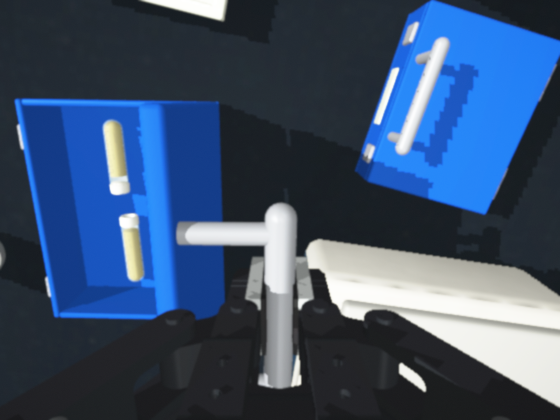

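```bash
python3 - <<'E'
import numpy as np
t=np.linspace(1.604,0,22);r=115.3;P=np.c_[-r*np.cos(t+.382),r*np.sin(t+.382)]
print([[0,float(round(a,1)),float(round(-b,1))] for a,b in np.diff(P,axis=0)])
E
```

```text
[[0, -8.2, -3.2], [0, -8.4, -2.6], [0, -8.6, -2.0], [0, -8.7, -1.3], [0, -8.8, -0.6], [0, -8.8, 0.0], [0, -8.8, 0.7], [0, -8.7, 1.4], [0, -8.6, 2.0], [0, -8.4, 2.7], [0, -8.2, 3.3], [0, -7.9, 3.9], [0, -7.6, 4.5], [0, -7.2, 5.1], [0, -6.8, 5.6], [0, -6.3, 6.1], [0, -5.8, 6.6], [0, -5.3, 7.0], [0, -4.8, 7.4], [0, -4.2, 7.7], [0, -3.6, 8.0]]
```

>>> {"name": "servo_tool", "arguments": {"translation": [[0,-8.2,-3.2],[0,-8.4,-2.6],[0,-8.6,-2],[0,-8.7,-1.3],[0,-8.8,-0.6],[0,-8.8,0],[0,-8.8,0.7],[0,-8.7,1.4],[0,-8.6,2],[0,-8.4,2.7],[0,0,0]], "twist": [0,0,0,0,0,0,0,0,0,0,0], "gripper": [0,0,0,0,0,0,0,0,0,0,0]}}

```text
t: 22.32
tool_pos: [593.2, -225.5, 134.7]
tool_rot: [0.002, 0.652, 0.758, 0.004]
contact_force: [3.1, 8.1, -17.4]
gripper_width: 9.1
finger_force: 48.9
```

>>> {"name": "servo_tool", "arguments": {"translation": [[0,-8.2,3.3],[0,-7.9,3.9],[0,-7.6,4.5],[0,-7.2,5.1],[0,-6.8,5.6],[0,-6.3,6.1],[0,-5.8,6.6],[0,-5.3,7],[0,-4.8,7.4],[0,-4.2,7.7],[0,-3.6,8],[0,0,0]], "twist": [0,0,0,0,0,0,0,0,0,0,0,0], "gripper": [0,0,0,0,0,0,0,0,0,0,0,0]}}

```text
t: 23.82
tool_pos: [522.9, -235.8, 71.9]
tool_rot: [-0.0, 0.652, 0.758, 0.002]
contact_force: [-7.2, 9.7, 1.4]
gripper_width: 9.6
finger_force: 52.7
```

>>> {"name": "servo_tool", "arguments": {"translation": [[0,-1,3],[0,0,3],[0,0,2],[0,0,0]], "twist": [0,0,0,0], "gripper": [0,0,0,0]}}

```text
t: 24.32
tool_pos: [520.0, -236.1, 64.8]
tool_rot: [-0.001, 0.652, 0.758, 0.0]
contact_force: [-13.9, 9.7, 11.5]
gripper_width: 9.3
finger_force: 54.0
```

>>> {"name": "servo_tool", "arguments": {"translation": [[0,0,0],[0,0,0],[0,0,0],[0,0,-40],[0,0,-40],[0,0,-40],[0,0,-40],[0,0,0]], "twist": [0,0,0,0,0,0,0,0], "gripper": [0.45,0.45,0.45,0.45,0.45,0.45,0.45,0.45]}}

```text
t: 25.32
tool_pos: [524.9, -240.2, 223.8]
tool_rot: [0.005, 0.652, 0.758, 0.001]
contact_force: [0.3, -0.6, 0.3]
gripper_width: 38.6
finger_force: 0.0
```

```bash
python3 - <<'E'
from h import *
from station import bot
f=bot.grab_frame("wrist");s=bot.sense();np.savez("w7.npz",**f);t=bot.grab_frame("scene");np.savez("s7.npz",**t)
print(s['t'],s['tool_pos'],yaw(s['tool_rot']),s['contact_force'])
im=np.vstack([f["image"][:300],cv2.resize(t["image"][140:250,300:410],(560,560))[:300]]) if 0 else np.hstack([cv2.resize(f["image"],(400,300)),cv2.resize(t["image"][150:240,290:410],(400,300),interpolation=2)])
cv2.imwrite("pics/c7.png",im)
E
```

```text
25.375 [ 523.57508627 -239.35937353  221.46738876] 1.7218252591527128 [-0.19539816  0.5288054  -0.28454517]
```

View pics/c7.png

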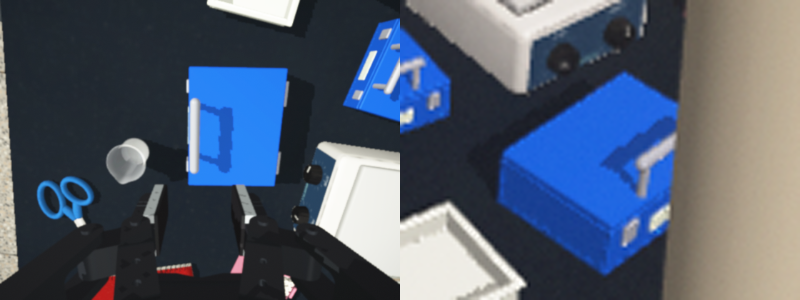

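The lid looks shut: no gap at the rim, and the handle is at (195,135) in the wrist half. As a check, I press the bar lightly with shut fingers.

>>> {"name": "servo_tool", "arguments": {"translation": [[0,-4,30],[0,0,35],[0,0,35],[0,0,18],[0,0,5],[0,0,3],[0,0,2],[0,0,0]], "twist": [0,0,0,0,0,0,0,0], "gripper": [0,0,0,0,0,0,0,0]}}

```text
t: 26.42
tool_pos: [516.3, -237.9, 93.5]
tool_rot: [-0.002, 0.652, 0.759, -0.0]
contact_force: [-7.1, 2.7, 16.0]
gripper_width: 0.1
finger_force: 7.7
```

>>> {"name": "servo_tool", "arguments": {"translation": [[0,0,-40],[0,0,-40],[40,-3.3,0],[40,-3.3,0],[40,-3.3,0],[40,-3.3,0],[40,-3.3,0],[40,-3.3,0],[40,-3.3,0],[40,-3.3,0],[40,-3.3,0],[40,-3.3,0],[0,0,0],[0,0,0]], "twist": [0,0,0,0,0,0,0,0,0,0,0,0.105,0,0], "gripper": [0,0,0,0,0.6,0.6,0.6,0.6,0.6,0.6,0.6,0.6,0.6,0.6]}}

```text
t: 28.18
tool_pos: [425.7, 151.1, 171.6]
tool_rot: [0.001, 0.69, 0.724, 0.0]
contact_force: [0.1, -0.8, 0.7]
gripper_width: 51.2
finger_force: 0.0
```

```bash
python3 - <<'E'
from h import *
f,s=look("w8",8,0,(424.9,152.1))
hsv=cv2.cvtColor(f["image"],cv2.COLOR_BGR2HSV);m=cv2.inRange(hsv,(0,0,120),(179,110,255))|cv2.inRange(hsv,(0,120,80),(8,255,255))|cv2.inRange(hsv,(172,120,80),(179,255,255))
print("full");blobs(f,m,8,(60,0,500,260),300)
print(go(s,[424.9,152.1,5],1.617))
E
```

```text
t 28.225 pos [425.8 150.7 171.5] expected px [279 188]
px [356. 269.] ctr [500.3  78.2] size [12.1 24.6] long-axis ang 2.099
px [202. 269.] ctr [357.1  71.7] size [24.4 12.6] long-axis ang 1.19
px [281. 205.] ctr [427.4 131.2] size [17.9 98.2] long-axis ang 1.619
full
px [427. 257.] ctr [566.1  96.1] size [78.5  9. ] long-axis ang 0.048
px [281. 183.] ctr [426.4 153. ] size [ 17.9 136. ] long-axis ang 1.619
px [297.   7.] ctr [432.1 291.5] size [28.7 13.6] long-axis ang 0.048
px [68. 83.] ctr [255.1 226.4] size [127.4  19.2] long-axis ang 1.445
(array([  1.4,  -0.8, 166.5]), np.float64(0.0), np.float64(1.617))
```

View pics/w8.png

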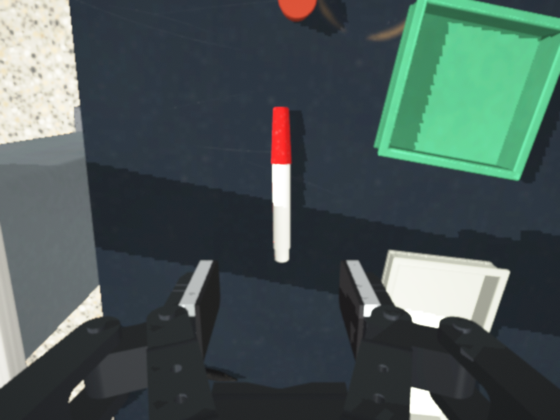

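The marker is at (281,184), world (426,153), aligned with the jaws. I grip it and carry it to the pen tray.

>>> {"name": "servo_tool", "arguments": {"translation": [[2.3,0.5,45],[0,0,45],[0,0,40],[0,0,26],[0,0,10],[0,0,0],[0,0,0],[0,0,0],[0,0,0],[0,0,-40],[0,0,-40],[0,0,-20],[0,0,0],[-28,31.2,0],[-28,31.2,0],[-28,31.2,0],[-28,31.2,0],[-28,31.2,0],[0,0,0]], "twist": [0,0,0,0,0,0,0,0,0,0,0,0,0.134,0,0,0,0,0,0], "gripper": [0.6,0.6,0.6,0.6,0.6,0.3,0,0,0,0,0,0,0,0,0,0,0,0,0], "grip_force": 40}}

```text
t: 30.6
tool_pos: [571.1, -1.5, 105.3]
tool_rot: [0.001, 0.738, 0.674, 0.0]
contact_force: [-0.7, -0.1, 1.2]
gripper_width: 14.0
finger_force: 39.0
```

```bash
python3 - <<'E'
from h import *
from station import bot
s=bot.sense();t=bot.grab_frame("top");w=bot.grab_frame("wrist")
print(s['t'],s['tool_pos'],s['gripper_width'],s['finger_force'],go(s,[570,.6,9],1.485))
cv2.imwrite("pics/w9.png",w["image"])
E
```

```text
30.6 [571.0625588   -1.47050199 105.32474886] 13.964840185666038 38.98667758970987 (array([ 2. , -1.2, 96.3]), np.float64(-0.005), np.float64(1.48))
```

View pics/w9.png

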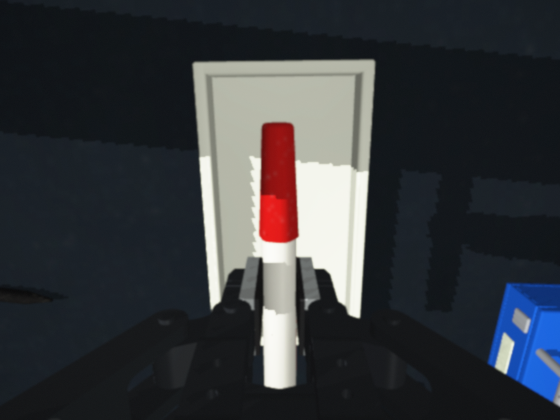

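The marker is held level and centred over the pen tray. I lower and release it, then go above the stopper.

>>> {"name": "servo_tool", "arguments": {"translation": [[2,-1,35],[0,0,35],[0,0,16],[0,0,10],[0,0,0],[0,0,0],[0,0,0],[0,0,-40],[0,0,-50],[0,0,-50],[35.4,-20.8,0],[35.4,-20.8,0],[35.4,-20.8,0],[35.4,-20.8,0],[35.4,-20.8,0],[35.4,-20.8,0],[35.4,-20.8,0],[35.4,-20.8,0],[0,0,0]], "twist": [0,0,0,0,0,0,0,0,0,0,0,0,0,0,0,0,0,0,0], "gripper": [0,0,0,0,0,0.4,0.4,0.4,0.4,0.4,0.75,0.75,0.75,0.75,0.75,0.75,0.75,0.75,0.75]}}

```text
t: 33.08
tool_pos: [426.1, 301.3, 149.7]
tool_rot: [-0.0, 0.736, 0.677, 0.0]
contact_force: [0.1, -1.4, -1.2]
gripper_width: 64.6
finger_force: 0.0
```

```bash
python3 - <<'E'
from h import *
f,s=look("w10",24,0,(431.2,295.9),((0,90,50),(14,255,255)))
print(go(s,[431.2,295.9,5],None), go(s,[565.6,237.2,10],None))
t=__import__("station").bot.grab_frame("top");cv2.imwrite("pics/t10.png",cv2.resize(t["image"][180:320,130:400],None,fx=2.8,fy=2.8))
E
```

```text
t 33.125 pos [426.8 300.  149.6] expected px [287 208]
px [287. 206.] ctr [431.3 297.1] size [28.3 29.4] long-axis ang 2.245
(array([ -3.8,   4.7, 144.6]), 0, np.float64(1.485)) (array([-50.8, 143.6, 139.6]), 0, np.float64(1.485))
```

View pics/w10.png

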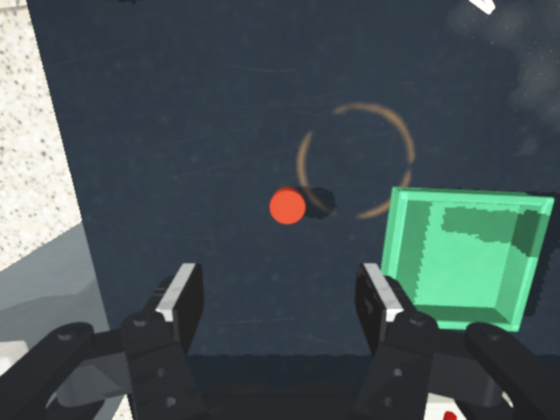

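The stopper is at (287,206), world (431,297), and the tray is at (468,258). I grip the stopper and carry it over the tray.

>>> {"name": "servo_tool", "arguments": {"translation": [[-2.5,4.7,45],[0,0,45],[0,0,35],[0,0,14],[0,0,6],[0,0,0],[0,0,0],[0,0,0],[0,0,0],[0,0,-40],[0,0,-50],[-12,34.7,0],[-12,34.7,0],[-12,34.7,0],[-12,34.7,0],[0,0,0]], "twist": [0,0,0,0,0,0,0,0,0,0,0,0,0,0,0,0], "gripper": [0.75,0.75,0.75,0.75,0.75,0.3,0,0,0,0,0,0,0,0,0,0], "grip_force": 30}}

```text
t: 35.17
tool_pos: [568.3, 235.5, 94.4]
tool_rot: [0.001, 0.738, 0.675, 0.001]
contact_force: [-0.4, 0.0, 0.1]
gripper_width: 26.6
finger_force: 29.8
```

View pics/t10.png

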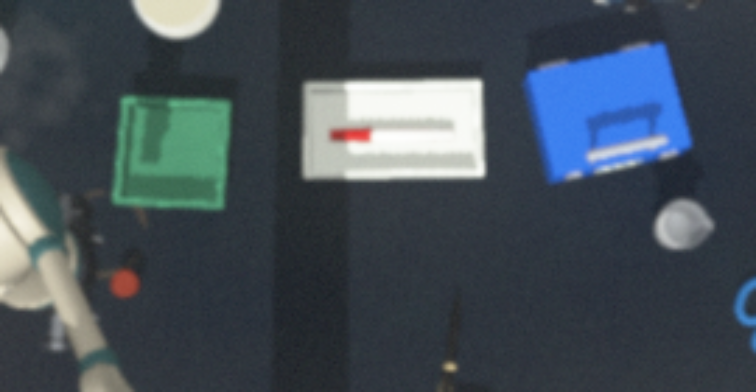

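The marker lies in the pen tray with its red cap at (350,135), the case is shut at (610,120), and the beaker is unmoved at (683,225). The stopper is held (26.6 mm), so I lower and release it.

>>> {"name": "servo_tool", "arguments": {"translation": [[0,0,35],[0,0,30],[0,0,14],[0,0,6],[0,0,0],[0,0,0],[0,0,0],[0,0,-40],[0,0,-50],[0,0,-60],[0,0,0]], "twist": [0,0,0,0,0,0,0,0,0,0,0], "gripper": [0,0,0,0,0,0.5,0.5,0.5,0.5,0.5,0.5]}}

```text
t: 36.55
tool_pos: [569.3, 237.6, 165.5]
tool_rot: [0.003, 0.737, 0.675, 0.006]
contact_force: [0.6, 0.8, -0.3]
gripper_width: 42.6
finger_force: 0.0
```

```bash
python3 - <<'E'
from h import *
from station import bot
f=bot.grab_frame("wrist");t=bot.grab_frame("scene");s=bot.sense();print(s['t'],s['tool_pos'],s['contact_force'])
cv2.imwrite("pics/c11.png",np.hstack([cv2.resize(f["image"],(400,300)),cv2.resize(t["image"][150:360,150:430],(400,300))]))
E
```

```text
36.65 [565.75760883 236.48204557 160.08474029] [-0.02638291 -0.13239915  0.08646957]
```

View pics/c11.png

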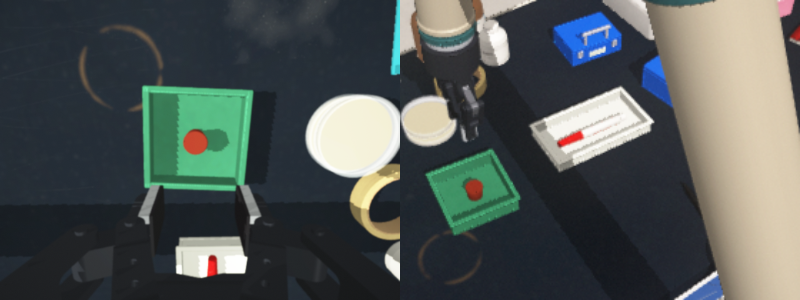

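The stopper stands in the green tray (195,142) and the marker lies flat in the pen tray (585,135). The arm is clear, so I hand in.

```bash
python3 -c "
from station import bot
print(bot.job_done())"
```

```text
the job is handed in; nothing more can be done
None
```

I handed the job in at about 37 s; the hand-in returned no verdict, but the last pictures show both vials flat in the case before I shut the lid, the stopper in the green tray, the marker flat in the pen tray and the beaker where it was.

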